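# Fit the last fixed caster to a laundry hamper's rolling base

## Task

The hamper's rolling base lies upside down on the counter with one caster still missing. Take the fixed caster out of the carton, rest its stem lightly on the empty corner's socket, feel around in a small spiral for the hole and press the caster straight in past the socket's spring catch until its plate sits fully home on the socket, with the wheel in line with the base's long sides. Use only moderate force on the base, let go, and leave the things around where they stand.

Things in the scene. Friction and masses are not known exactly. Their poses are not given: they have to be found in the camera images.
- base: Upturned rolling base, fixed on the counter: plywood board 340 x 260 x 15 mm, a wooden block 60 x 60 x 40 mm at each corner (faces 55 mm above the counter), low battens between. Origin: middle of its underside, on the counter; x along the long sides, y along the short ones, z up. Three corners carry casters, wheels up, tops 124 mm high; the corner at -x, -y is empty.
- corner (a point): Middle of the empty corner block (base frame -135, -95 mm), 57 mm above the counter: the height of the flat upper face of the round white socket flange there (42 mm in diameter, 2 mm thick). The socket was set by eye: its hole's centre lies 3.5 to 5.5 mm off this point, in any direction, differently each time. It cannot be shifted; its face is flat all around.
- hole_floor (a point): Nominal bottom of the socket's hole, 34 mm below corner (true centre 3.5 to 5.5 mm off, as said there). The hole: round, 12 mm in diameter, vertical, blind, 34 mm deep, mouth sharp and unchamfered. The stem slides in freely for 13 mm; then a catch of three spring balls, 16 mm below the mouth, lets it pass only under a push of about 10 N and snaps into its neck at the end.
- caster: Loose steel fixed (not swivelling) caster, about 140 g, standing stem down, wheel up in the carton. Origin: on the stem's axis at the underside of its round mounting plate (38 mm in diameter, 4 mm thick), the face that must come to rest on the socket flange; z up, x the rolling direction, y along the axle.
- axle (a point): Middle of the caster's wheel, 42 mm above the caster's origin. Wheel 50 mm in diameter, 18 mm thick, top 67 mm above the origin. It sits in a steel fork whose two flat outer sides are parallel, 28 mm apart over both (along y), 32 mm wide (along x) and reach from 4 to 52 mm above the origin: the place to grip.
- stem_end (a point): Middle of the flat lower end of the caster's stem, 30 mm below the caster's origin. Stem 11 mm in diameter, without chamfer, with a neck of 8.6 mm from 13 to 19 mm below the caster's origin.
- carton: Open cardboard carton 160 x 150 mm, walls 50 mm high, fixed on the counter, with open flaps along its +y and -y sides. Origin: middle of its underside; z up. Its insert, top 42 mm above the counter, has four 15 mm holes at (+-36, +-34) mm; the caster stands in the one at (-36, 34) mm, plate on the insert, turned up to 0.5 rad either way.
- screwdriver: Bystander: screwdriver 190 mm long lying on the counter; leave it alone.
- softener: Bystander: blue bottle, 72 mm in diameter, 160 mm high, standing on the counter, origin at its underside; leave it alone.
- tin: Bystander: yellow can, 74 mm in diameter, 90 mm high, standing on the counter, origin at its underside; leave it alone.
Mind the look-alikes: they are no part of the job. There is more than one size of the caster; the job needs the smallest.

How it is judged:
On the way, in this order (a step that is already met when the one before it is completed fails the run):
1. the caster has been lifted clear of the carton (z of stem_end in the frame of carton above 0.055 m), for 0.2 s.
2. the stem has found the hole: its end is at least 5 mm below the mouth (z of stem_end in the frame of base below 0.052 m and horizontal distance between stem_end and corner below 0.012 m), for 0.1 s.
At the end, for the whole second after the job is handed in: The caster stands released and at rest in the empty corner's socket: mounting plate within 2 mm of the flange, stem upright within 3.4 degrees, wheel within 8 degrees of the base's long sides (z of caster in the frame of base below 0.059 m and horizontal distance between caster and corner below 0.012 m and angle between the z axis of caster and the z axis of base, either way round below 0.06 rad and angle between the x axis of caster and the x axis of base, either way round below 0.14 rad and linear speed of caster below 0.01 m/s); the robot touches nothing.
It fails at once if the caster is forced against the base with more than 70 N (contact force between caster and base above 70 N).
It fails at once if a bystander is moved more than 15 mm (distance of any of screwdriver, softener, tin from where it was at the start of the episode above 0.015 m).
It also fails if it takes over 64 s, if anything falls off the work surface, if the arm or the gripper's body presses on something with over 40 N, if the wrist force passes 120 N, or if a joint passes its speed limit or range.

## Robot

A 6-joint arm with a two-finger parallel gripper is mounted at the origin on the work surface. World frame = base frame: x ahead of the robot, y to its left, z up, the work surface at z = 0. Lengths are in m, angles in rad, forces in N, time in s.
With the tool pointing down it reaches from about 0.35 to 0.975 m from the base axis. Payload 4.9 kg.
Tool frame: the origin (TCP) lies on the centre line of the jaws, within the pads' length; the fingertips stand 14 mm ahead of it and the grasp point (between the pads) lies 5 mm behind it; z points along the fingers, y is the line along which they close (so a half turn about z gives the same grasp; the last joint's range is limited). The gripper opens to 85 mm and grips with 20 to 120 N. Pads are 22 mm wide; open, the fingers measure 114 mm over their backs; the gripper's body (76 mm by 85 mm) begins 54 mm behind the grasp point. The pads swing forward as they close: fully open they stand 13 mm farther back than shut.
Start: joints at [1.162, 0.053, 1.613, -0, 1.476, -0.119], TCP at [0.179, 0.599, 0.245] pointing down, gripper open.
Joint ranges: [-3.01, 3.01], [-1.01, 2.22], [0.06, 2.58], [-1.02, 4.17], [0.09, 2.62], [-3.14, 3.14]. Speed limits (rad/s): [2.57, 2.57, 3.14, 3.14, 3.14, 3.14].

## Interface

Orientations are given as a unit quaternion [w, x, y, z].
In Python, from plant import * gives the robot as it stands.
- The arm moves only by the tool send_rows, never from a script. Its argument "steps" is a list of rows, each an object with "translation": the shift along the tool's x, y, z in cm, a list of three; "delta_rot": the turn, a rotation vector about the tool's x, y, z in rad, a list of three; "jaw": the finger opening in cm, from 0 to 8.54. In form: [{"translation": [dx, dy, dz], "delta_rot": [rx, ry, rz], "jaw": jaw}, ...]. A call has exactly 8 rows; each row is the pose to reach, as a shift and turn from the pose commanded when the call began, along the tool's axes at that moment; what a row does not reach only later rows make up. A row lasts 1/10 s, in which the tool goes at most 50 mm and 8.59 degrees, less where a joint would pass 70% of its speed; a pose out of reach is approached as far as the arm can. A call with a gripper value outside its range is refused whole. The fingers move at their own pace and stop on an object; the grip force is fixed at half the most. Time passes only in rows, so rows that repeat a pose let the fingers close, or fill a call up. It gives the time, the measured TCP pose, the force, the opening and the grip force at its end, in the units of the state.
- state(): the state, without advancing time (a new reading comes with each control period).
- grab_frame(name): name is "side" or "top" or "wrist"; returns a dict with "pixels" (420x560x3 uint8, blue, green, red), "range_z" (420x560 float32, m along the optical axis (not along the pixel's ray), 0 where there is no reading), "fx", "fy", "cx", "cy" (pixels), "dist" ([k1, k2, p1, p2, k3] as OpenCV has them; the pictures are not rectified), "rvec" (rotation vector, rad) and "tvec" (3), from world to camera coordinates, as OpenCV has them. Camera axes: x right, y down, z forward; pixel columns grow to the right and rows downward; lengths in m; the calibration is good to about 2 mm. A picture is of the moment at which its call begins.
- job_done(): hands the job in; it is judged then, once.
The state is a dict: "time": time; "joint_pos": joint angles; "joint_vel": joint speeds; "joint_efforts": joint torques, N m; "tool_pos": TCP position; "tool_rot": TCP orientation; "contact_force": force on the tool from outside, world axes, zero at the start; "ft_torque": the same for the moment, N m; "gripper_width": opening from 0.0 (shut) to 1.0 (fully open); "grasp_force": force on a finger pad.
Only numpy, scipy, OpenCV 4.12 (cv2) and the standard library are available. Lean on these libraries where they do the work, as an engineer would, in place of code of your own. Each camera call takes 0.05 s, during which the arm holds its last target. There are 200 camera calls.

## Working session

There is one attempt and no reset: what is moved stays moved. The work goes in short steps, Python scripts to look and compute and a tool call to move; the robot and the scene stay as the last step left them, time stands still between calls to the robot, and variables do not carry over. Pictures are saved under pics/ and viewed, at most 10 in all, crops included, and the job is handed in when it is done.

Besides the shell and the picture viewer there is one more tool, called after "Emit:" as name(argument=value, ...), one argument or row to a line, values as JSON. send_rows: Moves the arm, as the interface text tells. Its arguments: {"type":"object","properties":{"steps":{"type":"array","items":{"type":"object","properties":{"translation":{"type":"array","items":{"type":"number"}},"delta_rot":{"type":"array","items":{"type":"number"}},"jaw":{"type":"number"}}}}},"required":["steps"]}

```bash
mkdir -p pics
cat > h.py <<'E'
from plant import *
import numpy as np, cv2, pickle
def grab(n, save=None):
    f=grab_frame(n)
    if save:
        cv2.imwrite(f'pics/{save}.png',f['pixels']); pickle.dump(f,open(f'pics/{save}.pkl','wb'))
    return f
def K(f): return np.array([[f['fx'],0,f['cx']],[0,f['fy'],f['cy']],[0,0,1.]])
def ray(f,uv):
    p=cv2.undistortPoints(np.array(uv,float).reshape(-1,1,2),K(f),np.array(f['dist'],float))[:,0]
    R=cv2.Rodrigues(np.array(f['rvec'],float))[0]; t=np.array(f['tvec'],float).ravel()
    return -R.T@t, np.c_[p,np.ones(len(p))]@R   # centre, dirs (cam z =1)
def plane(f,uv,z):
    c,d=ray(f,uv); return c+d*((z-c[2])/d[:,2])[:,None]
def depthpts(f,uv):
    uv=np.array(uv).reshape(-1,2); c,d=ray(f,uv); i=np.round(uv).astype(int)
    return c+d*f['range_z'][i[:,1],i[:,0]][:,None]
def cloud(f):
    v,u=np.mgrid[0:420,0:560]; P=depthpts(f,np.c_[u.ravel(),v.ravel()]).reshape(420,560,3); return P
E
python3 - <<'E'
from h import *
fs=[grab(n,n+'0') for n in('side','top','wrist')]
im=np.hstack([cv2.resize(f['pixels'],(560,420)) for f in fs[:2]])
for f in fs: print(f['fx'],np.round(ray(f,[[280,210]])[0],3),np.round(ray(f,[[280,210]])[1],2), (f['range_z']>0).mean())
print(state())
E
```

```text
490.9843053326832 [ 0.421 -0.905  1.034] [[ 0.08  0.69 -0.72]] 0.9958715986394557
436.50593625207665 [ 0.26  -0.006  1.432] [[ 0.19  0.   -0.98]] 0.996016156462585
354.0636533584714 [0.113 0.618 0.372] [[ 0.24 -0.07 -0.97]] 0.9959821428571428
{'time': 0.15, 'joint_pos': array([ 1.16201556e+00,  5.31759994e-02,  1.61396555e+00, -2.72358120e-05,
        1.47601376e+00, -1.18974572e-01]), 'joint_vel': array([ 0.00134616,  0.00032399, -0.00445831,  0.0018602 , -0.00048126,
       -0.00072708]), 'joint_efforts': array([ 1.67544067e-04, -3.94238949e+01, -3.70723987e+01, -9.87859335e-05,
        4.56548951e-03,  3.00100442e-05]), 'tool_pos': array([0.17840995, 0.59851157, 0.24437133]), 'tool_rot': array([-1.90705013e-04,  1.44395214e-01,  9.89519788e-01, -7.57822181e-04]), 'contact_force': array([ 0.91218786, -0.98239065, -0.58904526]), 'ft_torque': array([-0.01606971,  0.02196826,  0.00033467]), 'grasp_force': 0.0, 'gripper_width': 1.000219688066244}
```

View pics/top0.png

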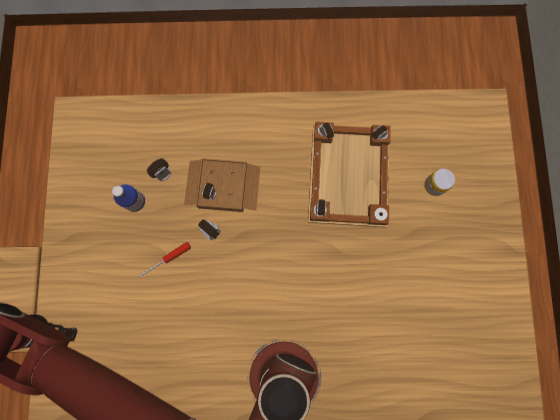

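View pics/side0.png

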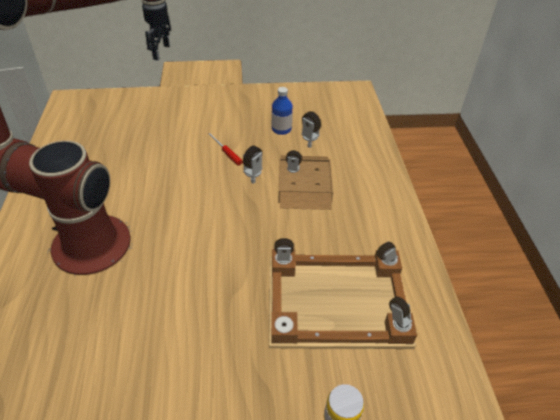

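The top view shows the base with its white socket at (381,214), the carton with one caster at (209,190), loose look-alikes at (160,170) and (209,230). The side view shows the socket at (284,324) and the carton caster at (293,160).

Run:
```python
from h import *
fs={n:pickle.load(open(f'pics/{n}0.pkl','rb')) for n in('top','side')}
C={}
for n,f in fs.items():
    P=cloud(f); C[n]=P
    im=f['pixels'].astype(int)
    # socket: white low-sat, z 50..64mm, near base
    m=(im.min(2)>150)&(im.max(2)-im.min(2)<30)&(abs(P[...,2]-.057)<.012)
    k,l,s,c=cv2.connectedComponentsWithStats(m.astype(np.uint8))
    for i in range(1,k):
        if s[i,4]>40: print(n,'white',s[i],c[i],plane(f,[c[i]],.057),np.median(P[l==i],0))
    # carton caster: points above .07 within carton area
    q=P[(P[...,2]>.065)&(P[...,2]<.12)]
    w=plane(f,[{'top':[209,190],'side':[293,160]}[n]],.08)[0]
    q=q[np.hypot(*(q[:,:2]-w[:2]).T)<.06]; print(n,'caster',w,len(q),q.mean(0),q.min(0),q.max(0))
f=fs['top'];
print(plane(f,[[202,158],[247,161],[243,211],[197,207]],.05))
print('base corners',plane(f,[[316,122],[390,126],[387,225],[309,220]],.055))
```

```text
top white [375 208  12  12 103] [380.58252427 213.53398058] [[ 0.50225333 -0.32261957  0.057     ]] [ 0.50142623 -0.32266682  0.05738566]
top caster [0.58356874 0.22381937 0.08      ] 144 [0.57785011 0.22476221 0.09700174] [0.5561816  0.20981144 0.06527403] [0.60423832 0.24384988 0.11277609]
side white [275 317  18  15 194] [283.61340206 323.90721649] [[ 0.50260119 -0.32085729  0.057     ]] [ 0.5025198  -0.31974689  0.05546897]
side caster [0.57924954 0.22323439 0.08      ] 215 [0.58107091 0.22133666 0.090018  ] [0.55812931 0.2065829  0.066065  ] [0.60712074 0.24299152 0.11077381]
[[0.69974138 0.25369286 0.05      ]
 [0.68665354 0.10486651 0.05      ]
 [0.51927523 0.11806649 0.05      ]
 [0.53496606 0.26703139 0.05      ]]
base corners [[ 0.81625918 -0.12608853  0.055     ]
 [ 0.79774987 -0.3717507   0.055     ]
 [ 0.46517565 -0.34136674  0.055     ]
 [ 0.48550102 -0.0934321   0.055     ]]
```

```bash
cat >> h.py <<'E'
from scipy.spatial.transform import Rotation as Ro
def pose():
    s=state(); q=s['tool_rot']; return s['tool_pos'],Ro.from_quat(q[[1,2,3,0]]),s
def goalR(psi):  # tool down, y = (-sin,cos)
    y=np.array([-np.sin(psi),np.cos(psi),0]); z=np.array([0,0,-1.]); return Ro.from_matrix(np.c_[np.cross(y,z),y,z])
def delta(p,psi):
    P,R,s=pose(); return np.round(R.inv().apply(np.array(p)-P)*100,2), np.round((R.inv()*goalR(psi)).as_rotvec(),3)
def wz(f):
    return
E
python3 - <<'E'
from h import *
f=pickle.load(open('pics/wrist0.pkl','rb')); P,R,s=pose()
c,d=ray(f,[[280,210]]); print('cam in tool',R.inv().apply(c-P),R.inv().apply(d))
print(delta([.58-.03,.22,.245],-.08))
E
```

```text
cam in tool [ 0.06855363 -0.0002073  -0.12743895] [[-0.25382597  0.00669778  0.96738989]]
(array([-4.643e+01, -2.565e+01, -3.000e-02]), array([-0.002, -0.   , -0.21 ]))
```

Emit:
send_rows(
  steps=[
    {"translation": [-4.6, -2.6, 0], "delta_rot": [0, 0, -0.05], "jaw": 8.5},
    {"translation": [-9.2, -5.1, 0], "delta_rot": [0, 0, -0.1], "jaw": 8.5},
    {"translation": [-13.8, -7.7, 0], "delta_rot": [0, 0, -0.15], "jaw": 8.5},
    {"translation": [-18.4, -10.2, 0], "delta_rot": [0, 0, -0.21], "jaw": 8.5},
    {"translation": [-23, -12.7, 0], "delta_rot": [0, 0, -0.21], "jaw": 8.5},
    {"translation": [-27.6, -15.3, 0], "delta_rot": [0, 0, -0.21], "jaw": 8.5},
    {"translation": [-32.2, -17.8, 0], "delta_rot": [0, 0, -0.21], "jaw": 8.5},
    {"translation": [-36.8, -20.4, 0], "delta_rot": [0, 0, -0.21], "jaw": 8.5},
  ],
)

```text
time: 0.95
tool_pos: [0.4595, 0.3114, 0.2451]
tool_rot: [-0.0, 0.04, 0.999, 0.0]
contact_force: [0.1, 0.7, 0.5]
gripper_width: 0.996
grasp_force: 0.0
```

Run:
```python
from h import *
print(pose()[0],delta([.55,.22,.245],-.08))
```

```text
[0.45945993 0.31143778 0.24512325] (array([-9.75, -8.39,  0.01]), array([ 0., -0.,  0.]))
```

Emit:
send_rows(
  steps=[
    {"translation": [-2.5, -2, 0], "delta_rot": [0, 0, 0], "jaw": 8.5},
    {"translation": [-5, -4, 0], "delta_rot": [0, 0, 0], "jaw": 8.5},
    {"translation": [-7.5, -6, 0], "delta_rot": [0, 0, 0], "jaw": 8.5},
    {"translation": [-9.7, -8.4, 0], "delta_rot": [0, 0, 0], "jaw": 8.5},
    {"translation": [-9.7, -8.4, 0], "delta_rot": [0, 0, 0], "jaw": 8.5},
    {"translation": [-9.7, -8.4, 0], "delta_rot": [0, 0, 0], "jaw": 8.5},
    {"translation": [-9.7, -8.4, 0], "delta_rot": [0, 0, 0], "jaw": 8.5},
    {"translation": [-9.7, -8.4, 0], "delta_rot": [0, 0, 0], "jaw": 8.5},
  ],
)

```text
time: 1.75
tool_pos: [0.5478, 0.2226, 0.2452]
tool_rot: [-0.0, 0.039, 0.999, 0.0]
contact_force: [0.8, -0.1, -0.5]
gripper_width: 0.997
grasp_force: 0.0
```

Run:
```python
from h import *
f=grab('wrist','wrist1'); P,R,s=pose(); print(P,R.as_quat())
C=cloud(f); z=C[...,2]
q=C[(z>.062)&(z<.13)&(np.hypot(C[...,0]-.58,C[...,1]-.222)<.06)]
print(len(q),q.min(0),q.max(0))
for a,b in((.062,.09),(.1,.12)):
    s=q[(q[:,2]>a)&(q[:,2]<b)][:,:2]; r=cv2.minAreaRect(s.astype(np.float32)*1000); print(a,len(s),r)
```

```text
[0.5478493  0.22260695 0.24531621] [ 3.91302759e-02  9.99234115e-01  5.59793097e-05 -3.59051744e-05]
1812 [0.55430774 0.21416982 0.06213299] [0.60281462 0.2493623  0.10984448]
0.062 252 ((572.0106201171875, 227.62173461914062), (23.0015926361084, 45.199127197265625), 39.413753509521484)
0.1 908 ((579.3270263671875, 231.88157653808594), (18.199983596801758, 38.36824417114258), 72.3523941040039)
```

View pics/wrist1.png

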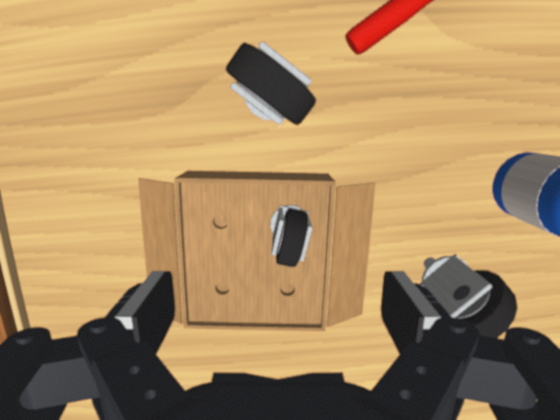

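The wrist view shows the small caster in the carton at (291,237), the finger midline at column 279, and a larger caster right of the carton at (465,290). I go above the caster at its yaw.

Run:
```python
from h import *
print(delta([.579,.2315,.19],-.307))
C=cloud(pickle.load(open('pics/wrist1.pkl','rb')))
for y in np.arange(.25,.36,.01):
    m=(abs(C[...,1]-y)<.005)&(C[...,0]>.54)&(C[...,0]<.62)&(C[...,2]<.14); print(round(y,2),C[...,2][m].max() if m.any() else None)
```

```text
(array([-3.04,  1.13,  5.53]), array([ 0.   , -0.   ,  0.229]))
0.25 0.09808107577707065
0.26 0.05055761277184606
0.27 0.05105237933107232
0.28 0.05161867083552579
0.29 0.04555429823813684
0.3 0.039327308842003694
0.31 0.0332948072263744
0.32 0.026326167108257525
0.33 0.001240755430354512
0.34 0.0013151475839696114
0.35 0.0017512751524354497
```

Emit:
send_rows(
  steps=[
    {"translation": [-1, 0.4, 1.8], "delta_rot": [0, 0, 0.08], "jaw": 8.5},
    {"translation": [-2, 0.8, 3.6], "delta_rot": [0, 0, 0.16], "jaw": 8.5},
    {"translation": [-3, 1.1, 5.5], "delta_rot": [0, 0, 0.23], "jaw": 8.5},
    {"translation": [-3, 1.1, 5.5], "delta_rot": [0, 0, 0.23], "jaw": 8.5},
    {"translation": [-3, 1.1, 5.5], "delta_rot": [0, 0, 0.23], "jaw": 8.5},
    {"translation": [-3, 1.1, 5.5], "delta_rot": [0, 0, 0.23], "jaw": 8.5},
    {"translation": [-3, 1.1, 5.5], "delta_rot": [0, 0, 0.23], "jaw": 8.5},
    {"translation": [-3, 1.1, 5.5], "delta_rot": [0, 0, 0.23], "jaw": 8.5},
  ],
)

```text
time: 2.6
tool_pos: [0.5795, 0.2304, 0.1916]
tool_rot: [0.001, 0.154, 0.988, 0.0]
contact_force: [1.0, -0.2, 0.7]
gripper_width: 0.996
grasp_force: 0.0
```

Run:
```python
from h import *
f=grab('wrist','wrist2'); P,R,s=pose(); print(P)
T=lambda C: R.inv().apply((C.reshape(-1,3)-P)).reshape(C.shape)
C=cloud(f); t=T(C); z=C[...,2]
near=(np.hypot(C[...,0]-.579,C[...,1]-.2315)<.045)
for a,b in((.06,.095),(.095,.12),(.102,.115)):
    m=near&(z>a)&(z<b); s=t[m]; r=cv2.minAreaRect((s[:,:2]*1000).astype(np.float32)); print(a,m.sum(),r,s.min(0),s.max(0))
dark=near&(z>.09)&(f['pixels'].max(2)<70); s=t[dark]; print('dark',dark.sum(),cv2.minAreaRect((s[:,:2]*1000).astype(np.float32)),z[dark].max())
m=near&(abs(z-.042)<.004);print('insert',np.median(z[m]))
```

```text
[0.57943142 0.23037034 0.19129704]
0.06 910 ((0.858489990234375, 1.1893720626831055), (48.34806442260742, 28.13493537902832), 0.08445286750793457) [-0.02332337 -0.01285758  0.09627338] [0.0250359  0.01527775 0.13126498]
0.095 1783 ((0.35506439208984375, 2.3714218139648438), (42.773685455322266, 21.673851013183594), 1.1788474321365356) [-0.02116048 -0.00843735  0.08210437] [0.02189602 0.01336094 0.09627455]
0.102 1260 ((0.49202537536621094, 1.1089982986450195), (17.516691207885742, 33.52600860595703), 89.33572387695312) [-0.01620609 -0.00753103  0.08210437] [0.01732632 0.01001975 0.0892793 ]
dark 24925 ((1.669881820678711, 0.6507225036621094), (44.61763381958008, 88.9842758178711), 0.29022836685180664) 0.2738843291011611
insert 0.04097157715790628
```

View pics/wrist2.png

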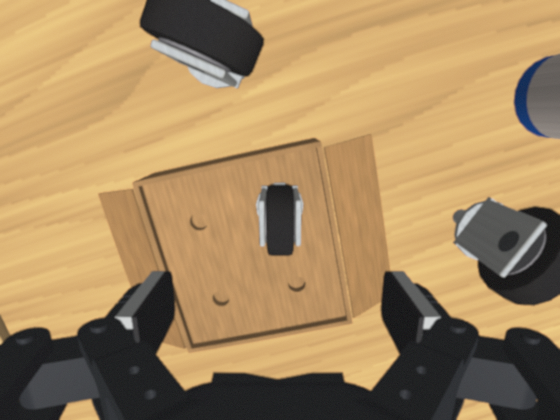

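The caster at (280,220) is parallel to the jaws and centred within 1 mm; I descend and grip.

Emit:
send_rows(
  steps=[
    {"translation": [0, 0.1, 3], "delta_rot": [0, 0, 0], "jaw": 7},
    {"translation": [0, 0.1, 6], "delta_rot": [0, 0, 0], "jaw": 6},
    {"translation": [0, 0.1, 8.5], "delta_rot": [0, 0, 0], "jaw": 5.5},
    {"translation": [0, 0.1, 10.5], "delta_rot": [0, 0, 0], "jaw": 5.5},
    {"translation": [0, 0.1, 11.8], "delta_rot": [0, 0, 0], "jaw": 5.5},
    {"translation": [0, 0.1, 11.8], "delta_rot": [0, 0, 0], "jaw": 5.5},
    {"translation": [0, 0.1, 11.8], "delta_rot": [0, 0, 0], "jaw": 5.5},
    {"translation": [0, 0.1, 11.8], "delta_rot": [0, 0, 0], "jaw": 4},
  ],
)

```text
time: 3.45
tool_pos: [0.5807, 0.2316, 0.0742]
tool_rot: [0.001, 0.154, 0.988, 0.001]
contact_force: [0.3, -0.2, 0.5]
gripper_width: 0.488
grasp_force: 0.0
```

Emit:
send_rows(
  steps=[
    {"translation": [0, 0, 0], "delta_rot": [0, 0, 0], "jaw": 2},
    {"translation": [0, 0, 0], "delta_rot": [0, 0, 0], "jaw": 2},
    {"translation": [0, 0, 0], "delta_rot": [0, 0, 0], "jaw": 2},
    {"translation": [0, 0, 0], "delta_rot": [0, 0, 0], "jaw": 2},
    {"translation": [0, 0, 0], "delta_rot": [0, 0, 0], "jaw": 2},
    {"translation": [0, 0, 0], "delta_rot": [0, 0, 0], "jaw": 2},
    {"translation": [0, 0, 0], "delta_rot": [0, 0, 0], "jaw": 2},
    {"translation": [0, 0, 0], "delta_rot": [0, 0, 0], "jaw": 2},
  ],
)

```text
time: 4.25
tool_pos: [0.5808, 0.2316, 0.0742]
tool_rot: [0.001, 0.154, 0.988, 0.001]
contact_force: [-0.3, 0.1, 6.7]
gripper_width: 0.32
grasp_force: 59.8
```

Emit:
send_rows(
  steps=[
    {"translation": [0, 0, -1], "delta_rot": [0, 0, 0], "jaw": 2},
    {"translation": [0, 0, -2.5], "delta_rot": [0, 0, 0], "jaw": 2},
    {"translation": [0, 0, -4.5], "delta_rot": [0, 0, 0], "jaw": 2},
    {"translation": [0, 0, -7], "delta_rot": [0, 0, 0], "jaw": 2},
    {"translation": [0, 0, -10], "delta_rot": [0, 0, 0], "jaw": 2},
    {"translation": [0, 0, -13], "delta_rot": [0, 0, 0], "jaw": 2},
    {"translation": [0, 0, -16], "delta_rot": [0, 0, 0], "jaw": 2},
    {"translation": [0, 0, -16], "delta_rot": [0, 0, 0], "jaw": 2},
  ],
)

```text
time: 5.05
tool_pos: [0.5818, 0.2319, 0.2393]
tool_rot: [0.005, 0.154, 0.988, 0.002]
contact_force: [0.1, 0.3, -0.5]
gripper_width: 0.32
grasp_force: 59.9
```

Run:
```python
from h import *
f=grab('wrist','wrist3')
print(state()['tool_pos'],state()['contact_force'],delta([.44,-.322,.235],-.096))
```

```text
[0.58070826 0.23157183 0.236081  ] [-0.56714164  0.11225542 -1.67696632] (array([-3.470e+00, -5.701e+01, -5.000e-02]), array([ 0.002,  0.005, -0.214]))
```

View pics/wrist3.png

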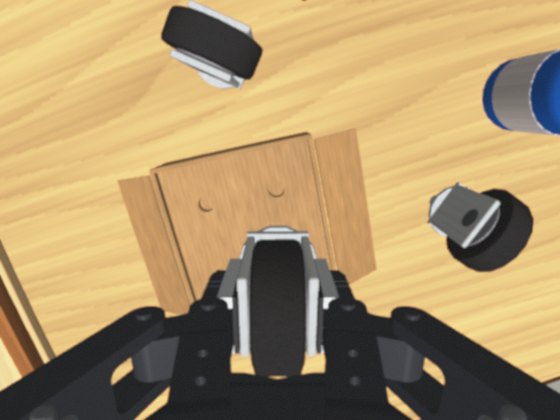

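The caster sits straight in the jaws, wheel at (277,300). I carry it over so the socket appears in the upper part of the wrist view.

Run:
```python
from h import *
print(delta([.575,-.322,.235],-.096))
```

```text
(array([-1.633e+01, -5.290e+01,  3.000e-02]), array([ 0.002,  0.005, -0.214]))
```

Emit:
send_rows(
  steps=[
    {"translation": [-1, -3, 0], "delta_rot": [0, 0, -0.02], "jaw": 2},
    {"translation": [-2.3, -7.5, 0], "delta_rot": [0, 0, -0.05], "jaw": 2},
    {"translation": [-3.7, -12, 0], "delta_rot": [0, 0, -0.08], "jaw": 2},
    {"translation": [-5.2, -17, 0], "delta_rot": [0, 0, -0.11], "jaw": 2},
    {"translation": [-6.8, -22, 0], "delta_rot": [0, 0, -0.14], "jaw": 2},
    {"translation": [-8.3, -27, 0], "delta_rot": [0, 0, -0.17], "jaw": 2},
    {"translation": [-9.9, -32, 0], "delta_rot": [0, 0, -0.2], "jaw": 2},
    {"translation": [-11.1, -36, 0], "delta_rot": [0, 0, -0.214], "jaw": 2},
  ],
)

```text
time: 5.9
tool_pos: [0.574, -0.1458, 0.2301]
tool_rot: [-0.002, 0.047, 0.999, 0.001]
contact_force: [0.4, -0.6, -1.0]
gripper_width: 0.321
grasp_force: 59.9
```

Run:
```python
from h import *
print(state()['tool_pos'],delta([.575,-.322,.235],-.096))
```

```text
[ 0.57398243 -0.14583768  0.23007677] (array([ -1.77, -17.53,  -0.52]), array([ 0.001, -0.004,  0.001]))
```

Emit:
send_rows(
  steps=[
    {"translation": [-0.4, -4.5, 0], "delta_rot": [0, 0, 0], "jaw": 2},
    {"translation": [-0.9, -9, 0], "delta_rot": [0, 0, 0], "jaw": 2},
    {"translation": [-1.3, -13, 0], "delta_rot": [0, 0, 0], "jaw": 2},
    {"translation": [-1.7, -16.5, 0], "delta_rot": [0, 0, 0], "jaw": 2},
    {"translation": [-1.7, -17.5, 0], "delta_rot": [0, 0, 0], "jaw": 2},
    {"translation": [-1.7, -17.5, 0], "delta_rot": [0, 0, 0], "jaw": 2},
    {"translation": [-1.7, -17.5, 0], "delta_rot": [0, 0, 0], "jaw": 2},
    {"translation": [-1.7, -17.5, 0], "delta_rot": [0, 0, 0], "jaw": 2},
  ],
)

```text
time: 6.7
tool_pos: [0.5758, -0.3184, 0.2318]
tool_rot: [-0.0, 0.047, 0.999, 0.0]
contact_force: [0.1, -0.1, -1.2]
gripper_width: 0.318
grasp_force: 59.9
```

Run:
```python
from h import *
f=grab('wrist','wrist4')
P,R,s=pose(); print(P,R.as_rotvec())
C=cloud(f); im=f['pixels'].astype(int)
m=((im.min(2)>120)&(im.max(2)-im.min(2)<40)&(abs(C[...,2]-.057)<.008)).astype(np.uint8)
k,l,st,c=cv2.connectedComponentsWithStats(m)
for i in range(1,k):
    if st[i,4]>200: print(st[i],c[i],plane(f,[c[i]],.057),np.median(C[l==i],0))
```

```text
[ 0.57588112 -0.31850905  0.23210964] [-1.47638457e-01 -3.13771586e+00 -9.09086494e-04]
[ 244   85   50   52 1860] [268.82043011 110.65860215] [[ 0.50136611 -0.31855801  0.057     ]] [ 0.50120736 -0.31857666  0.05603095]
[472  87  36  51 546] [483.44139194 112.21794872] [[ 0.51722935 -0.13729072  0.057     ]] [ 0.51682339 -0.14030685  0.05718047]
```

View pics/wrist4.png

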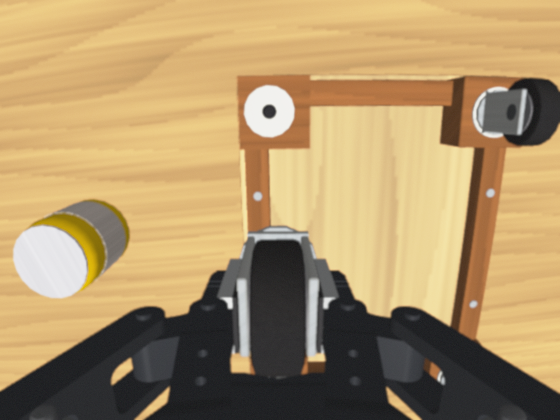

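The wrist view shows the white flange at (269,111) with its dark hole at (269,111), another base caster at (505,110), and the held caster's plate front at (278,228). I now measure hole, block, yaw and the caster's place in the jaws.

Run:
```python
from h import *
f=pickle.load(open('pics/wrist4.pkl','rb')); P,R,s=pose()
im=f['pixels']; g=cv2.cvtColor(im,cv2.COLOR_BGR2GRAY)
sub=np.zeros_like(g); sub[85:137,244:294]=1
white=((g>130)&(im.max(2).astype(int)-im.min(2)<40)&(sub>0)).astype(np.uint8)
cs,_=cv2.findContours(white,cv2.RETR_EXTERNAL,cv2.CHAIN_APPROX_NONE); c=max(cs,key=cv2.contourArea)[:,0].astype(float)
w=plane(f,c,.057); print('flange',cv2.fitEllipse((w[:,:2]*1000).astype(np.float32)))
hole=((g<90)&(sub>0)).astype(np.uint8); hole[:95]=0;hole[126:]=0;hole[:,:253]=0;hole[:,285:]=0
cs,_=cv2.findContours(hole,cv2.RETR_EXTERNAL,cv2.CHAIN_APPROX_NONE); c=max(cs,key=cv2.contourArea)[:,0].astype(float)
w=plane(f,c,.057); print('hole',cv2.fitEllipse((w[:,:2]*1000).astype(np.float32)))
# block top: depth z in .052-.060 component
C=cloud(f); z=C[...,2]
b=((abs(z-.055)<.0045)&(np.hypot(C[...,0]-.50,C[...,1]+.32)<.055))
q=C[b][:,:2]*1000; print('block',b.sum(),cv2.minAreaRect(q.astype(np.float32)))
# long side line: board batten edges by block corners of empty and +y block
hsv=cv2.cvtColor(im,cv2.COLOR_BGR2HSV); print('hsv block',hsv[80,250],'batten',hsv[95,380],'counter',hsv[50,300])
# held caster in tool frame
t=R.inv().apply(C.reshape(-1,3)-P).reshape(C.shape)
for v in range(222,262,4): print(v,g[v,278],np.round(t[v,278]*1000,1),np.round(t[v,255]*1000,1))
```

```text
flange ((501.6792907714844, -318.6139831542969), (40.52595901489258, 40.658424377441406), 81.86752319335938)
hole ((501.7954406738281, -318.6013488769531), (9.04128646850586, 9.298286437988281), 178.2369842529297)
block 5147 ((503.048828125, -314.7138366699219), (60.701011657714844, 59.89603805541992), 85.51041412353516)
hsv block [ 13 158 181] batten [ 13 157 177] counter [ 18 121 220]
222 202 [-34.6   0.5 218.5] [-28.5 -21.6 198.1]
226 131 [19.7  0.2 30.2] [-32.4 -21.6 197.8]
230 199 [17.9  0.2 29.6] [-36.7 -21.7 198.6]
234 184 [17.1  0.2 26.3] [ 17.7 -10.2  24.4]
238 173 [15.8  0.2 24.5] [ 15.1 -10.4  26.3]
242 29 [25.6  0.1 -8.2] [ 13.6 -10.3  25.2]
246 31 [ 24.9   0.1 -10.4] [ 24.9  -8.  -10.3]
250 30 [ 24.6   0.1 -13.4] [ 24.6  -7.8 -13.4]
254 33 [ 24.    0.1 -15.6] [ 23.8  -7.7 -15.1]
258 35 [ 23.4   0.1 -17.7] [ 23.3  -7.6 -17.4]
```

Run:
```python
import cv2
im=cv2.imread('pics/wrist4.png'); cv2.imwrite('pics/crop4.png',cv2.resize(im[65:255,225:335],None,fx=4.,fy=3.1 if 0 else 3.0,interpolation=cv2.INTER_CUBIC))
```

```text
(no output)
```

View pics/crop4.png

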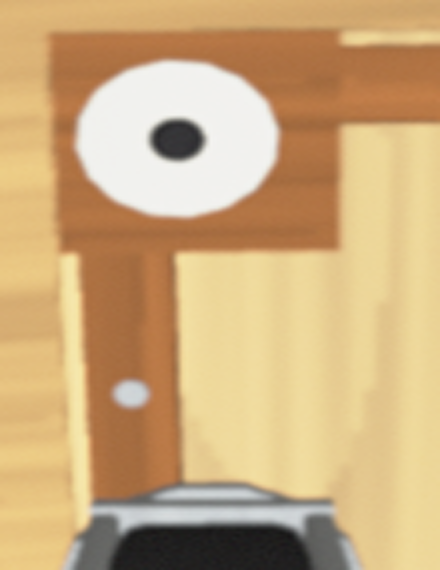

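The crop shows the round flange clearly displaced left within its block, hole in its middle; measured hole (0.5017,-0.3186), about 4 mm off the block centre. I move above it.

Run:
```python
from h import *
print(delta([.5021,-.3186,.130],-.09))
```

```text
(array([ 7.34, -0.71, 10.21]), array([ 0.001, -0.   , -0.004]))
```

Emit:
send_rows(
  steps=[
    {"translation": [2.5, -0.2, 0], "delta_rot": [0, 0, 0], "jaw": 2},
    {"translation": [5, -0.5, 2], "delta_rot": [0, 0, 0], "jaw": 2},
    {"translation": [7.34, -0.71, 4.5], "delta_rot": [0, 0, 0], "jaw": 2},
    {"translation": [7.34, -0.71, 7], "delta_rot": [0, 0, 0], "jaw": 2},
    {"translation": [7.34, -0.71, 9], "delta_rot": [0, 0, 0], "jaw": 2},
    {"translation": [7.34, -0.71, 10.2], "delta_rot": [0, 0, 0], "jaw": 2},
    {"translation": [7.34, -0.71, 10.2], "delta_rot": [0, 0, 0], "jaw": 2},
    {"translation": [7.34, -0.71, 10.2], "delta_rot": [0, 0, 0], "jaw": 2},
  ],
)

```text
time: 7.55
tool_pos: [0.5026, -0.32, 0.1311]
tool_rot: [0.0, 0.047, 0.999, -0.0]
contact_force: [0.0, 0.2, -0.1]
gripper_width: 0.32
grasp_force: 59.9
```

Run:
```python
from h import *
f=grab('side','side5'); P,R,s=pose(); print(P,s['contact_force'],R.as_rotvec(),delta([.5021,-.3186,.121],-.09))
cv2.imwrite('pics/side5c.png',cv2.resize(f['pixels'][230:350,220:350],None,fx=5,fy=5,interpolation=cv2.INTER_CUBIC)[:600])
```

```text
[ 0.50295389 -0.32040511  0.13181587] [ 1.1247053  -0.77323782 -0.53653908] [ 1.49299095e-01  3.13619327e+00 -2.13123220e-03] (array([0.1 , 0.17, 1.08]), array([-0.001,  0.002, -0.005]))
```

View pics/side5c.png

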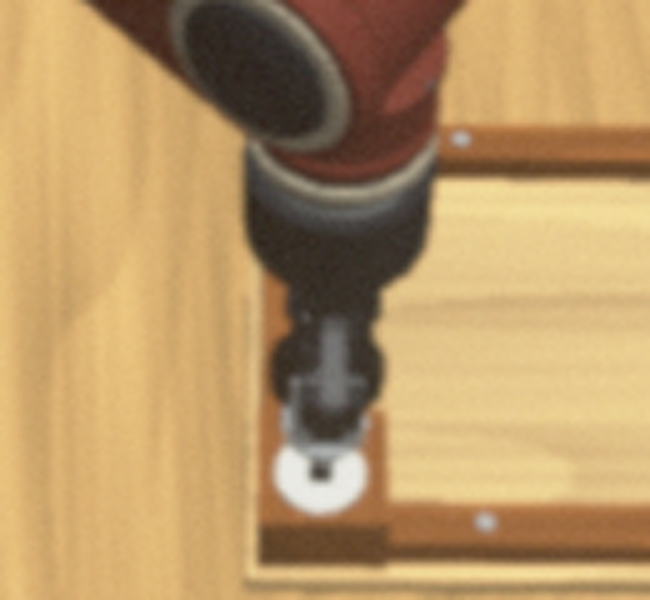

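The side crop shows the stem end just over the dark hole at crop (320,470). I correct sideways and come down lightly.

Emit:
send_rows(
  steps=[
    {"translation": [0.07, 0.13, 0.2], "delta_rot": [0, 0, 0], "jaw": 2},
    {"translation": [0.07, 0.13, 0.4], "delta_rot": [0, 0, 0], "jaw": 2},
    {"translation": [0.07, 0.13, 0.6], "delta_rot": [0, 0, 0], "jaw": 2},
    {"translation": [0.07, 0.13, 0.8], "delta_rot": [0, 0, 0], "jaw": 2},
    {"translation": [0.07, 0.13, 0.9], "delta_rot": [0, 0, 0], "jaw": 2},
    {"translation": [0.07, 0.13, 1.0], "delta_rot": [0, 0, 0], "jaw": 2},
    {"translation": [0.07, 0.13, 1.1], "delta_rot": [0, 0, 0], "jaw": 2},
    {"translation": [0.07, 0.13, 1.1], "delta_rot": [0, 0, 0], "jaw": 2},
  ],
)

```text
time: 8.4
tool_pos: [0.5014, -0.3188, 0.1192]
tool_rot: [-0.0, 0.048, 0.999, 0.0]
contact_force: [0.1, -0.5, -1.1]
gripper_width: 0.321
grasp_force: 59.9
```

Emit:
send_rows(
  steps=[
    {"translation": [0, 0, 0.03], "delta_rot": [0, 0, 0], "jaw": 2},
    {"translation": [0, 0, 0.06], "delta_rot": [0, 0, 0], "jaw": 2},
    {"translation": [0, 0, 0.09], "delta_rot": [0, 0, 0], "jaw": 2},
    {"translation": [0, 0, 0.12], "delta_rot": [0, 0, 0], "jaw": 2},
    {"translation": [0, 0, 0.15], "delta_rot": [0, 0, 0], "jaw": 2},
    {"translation": [0, 0, 0.15], "delta_rot": [0, 0, 0], "jaw": 2},
    {"translation": [0, 0, 0.15], "delta_rot": [0, 0, 0], "jaw": 2},
    {"translation": [0, 0, 0.15], "delta_rot": [0, 0, 0], "jaw": 2},
  ],
)

```text
time: 9.2
tool_pos: [0.5016, -0.3188, 0.1179]
tool_rot: [0.0, 0.048, 0.999, -0.0]
contact_force: [0.7, 0.8, -0.6]
gripper_width: 0.322
grasp_force: 59.9
```

Emit:
send_rows(
  steps=[
    {"translation": [0, 0, 0.03], "delta_rot": [0, 0, 0], "jaw": 2},
    {"translation": [0, 0, 0.06], "delta_rot": [0, 0, 0], "jaw": 2},
    {"translation": [0, 0, 0.09], "delta_rot": [0, 0, 0], "jaw": 2},
    {"translation": [0, 0, 0.12], "delta_rot": [0, 0, 0], "jaw": 2},
    {"translation": [0, 0, 0.15], "delta_rot": [0, 0, 0], "jaw": 2},
    {"translation": [0, 0, 0.18], "delta_rot": [0, 0, 0], "jaw": 2},
    {"translation": [0, 0, 0.2], "delta_rot": [0, 0, 0], "jaw": 2},
    {"translation": [0, 0, 0.2], "delta_rot": [0, 0, 0], "jaw": 2},
  ],
)

```text
time: 10.0
tool_pos: [0.5016, -0.3188, 0.1159]
tool_rot: [0.0, 0.048, 0.999, -0.0]
contact_force: [2.9, -0.1, -0.2]
gripper_width: 0.315
grasp_force: 59.9
```

Emit:
send_rows(
  steps=[
    {"translation": [-0.03, 0, 0.1], "delta_rot": [0, 0, 0], "jaw": 2},
    {"translation": [-0.03, 0, 0.2], "delta_rot": [0, 0, 0], "jaw": 2},
    {"translation": [-0.03, 0, 0.3], "delta_rot": [0, 0, 0], "jaw": 2},
    {"translation": [-0.03, 0, 0.4], "delta_rot": [0, 0, 0], "jaw": 2},
    {"translation": [-0.03, 0, 0.5], "delta_rot": [0, 0, 0], "jaw": 2},
    {"translation": [-0.03, 0, 0.5], "delta_rot": [0, 0, 0], "jaw": 2},
    {"translation": [-0.03, 0, 0.5], "delta_rot": [0, 0, 0], "jaw": 2},
    {"translation": [-0.03, 0, 0.5], "delta_rot": [0, 0, 0], "jaw": 2},
  ],
)

```text
time: 10.8
tool_pos: [0.5016, -0.3188, 0.1106]
tool_rot: [-0.0, 0.048, 0.999, 0.0]
contact_force: [2.4, 0.0, -1.6]
gripper_width: 0.321
grasp_force: 60.0
```

Emit:
send_rows(
  steps=[
    {"translation": [-0.04, 0, 0.1], "delta_rot": [0, 0, 0], "jaw": 2},
    {"translation": [-0.04, 0, 0.2], "delta_rot": [0, 0, 0], "jaw": 2},
    {"translation": [-0.04, 0, 0.3], "delta_rot": [0, 0, 0], "jaw": 2},
    {"translation": [-0.04, 0, 0.4], "delta_rot": [0, 0, 0], "jaw": 2},
    {"translation": [-0.04, 0, 0.5], "delta_rot": [0, 0, 0], "jaw": 2},
    {"translation": [-0.04, 0, 0.6], "delta_rot": [0, 0, 0], "jaw": 2},
    {"translation": [-0.04, 0, 0.7], "delta_rot": [0, 0, 0], "jaw": 2},
    {"translation": [-0.04, 0, 0.7], "delta_rot": [0, 0, 0], "jaw": 2},
  ],
)

```text
time: 11.6
tool_pos: [0.5023, -0.3188, 0.1041]
tool_rot: [0.0, 0.048, 0.999, 0.0]
contact_force: [0.3, 0.9, 0.2]
gripper_width: 0.318
grasp_force: 60.2
```

Emit:
send_rows(
  steps=[
    {"translation": [0, 0, 0.1], "delta_rot": [0, 0, 0], "jaw": 2},
    {"translation": [0, 0, 0.2], "delta_rot": [0, 0, 0], "jaw": 2},
    {"translation": [0, 0, 0.3], "delta_rot": [0, 0, 0], "jaw": 2},
    {"translation": [0, 0, 0.4], "delta_rot": [0, 0, 0], "jaw": 2},
    {"translation": [0, 0, 0.5], "delta_rot": [0, 0, 0], "jaw": 2},
    {"translation": [0, 0, 0.6], "delta_rot": [0, 0, 0], "jaw": 2},
    {"translation": [0, 0, 0.7], "delta_rot": [0, 0, 0], "jaw": 2},
    {"translation": [0, 0, 0.8], "delta_rot": [0, 0, 0], "jaw": 2},
  ],
)

```text
time: 12.4
tool_pos: [0.5021, -0.3189, 0.0957]
tool_rot: [0.0, 0.048, 0.999, 0.0]
contact_force: [-0.7, 0.9, 2.8]
gripper_width: 0.325
grasp_force: 60.3
```

Emit:
send_rows(
  steps=[
    {"translation": [0, 0, 0.05], "delta_rot": [0, 0, 0], "jaw": 2},
    {"translation": [0, 0, 0.1], "delta_rot": [0, 0, 0], "jaw": 2},
    {"translation": [0, 0, 0.15], "delta_rot": [0, 0, 0], "jaw": 2},
    {"translation": [0, 0, 0.2], "delta_rot": [0, 0, 0], "jaw": 2},
    {"translation": [0, 0, 0.25], "delta_rot": [0, 0, 0], "jaw": 2},
    {"translation": [0, 0, 0.3], "delta_rot": [0, 0, 0], "jaw": 2},
    {"translation": [0, 0, 0.35], "delta_rot": [0, 0, 0], "jaw": 2},
    {"translation": [0, 0, 0.4], "delta_rot": [0, 0, 0], "jaw": 2},
  ],
)

```text
time: 13.2
tool_pos: [0.502, -0.3187, 0.0913]
tool_rot: [-0.0, 0.048, 0.999, 0.0]
contact_force: [1.3, 1.3, -1.9]
gripper_width: 0.318
grasp_force: 59.9
```

Emit:
send_rows(
  steps=[
    {"translation": [0, 0, 0.03], "delta_rot": [0, 0, 0], "jaw": 2},
    {"translation": [0, 0, 0.06], "delta_rot": [0, 0, 0], "jaw": 2},
    {"translation": [0, 0, 0.09], "delta_rot": [0, 0, 0], "jaw": 2},
    {"translation": [0, 0, 0.12], "delta_rot": [0, 0, 0], "jaw": 2},
    {"translation": [0, 0, 0.12], "delta_rot": [0, 0, 0], "jaw": 2},
    {"translation": [0, 0, 0.12], "delta_rot": [0, 0, 0], "jaw": 2},
    {"translation": [0, 0, 0.12], "delta_rot": [0, 0, 0], "jaw": 2},
    {"translation": [0, 0, 0.12], "delta_rot": [0, 0, 0], "jaw": 2},
  ],
)

```text
time: 14.0
tool_pos: [0.5019, -0.3188, 0.0905]
tool_rot: [-0.0, 0.048, 0.999, 0.0]
contact_force: [-0.3, -0.1, -2.0]
gripper_width: 0.321
grasp_force: 59.9
```

Emit:
send_rows(
  steps=[
    {"translation": [0, 0, 0.03], "delta_rot": [0, 0, 0], "jaw": 2},
    {"translation": [0, 0, 0.06], "delta_rot": [0, 0, 0], "jaw": 2},
    {"translation": [0, 0, 0.09], "delta_rot": [0, 0, 0], "jaw": 2},
    {"translation": [0, 0, 0.12], "delta_rot": [0, 0, 0], "jaw": 2},
    {"translation": [0, 0, 0.12], "delta_rot": [0, 0, 0], "jaw": 2},
    {"translation": [0, 0, 0.12], "delta_rot": [0, 0, 0], "jaw": 2},
    {"translation": [0, 0, 0.12], "delta_rot": [0, 0, 0], "jaw": 2},
    {"translation": [0, 0, 0.12], "delta_rot": [0, 0, 0], "jaw": 2},
  ],
)

```text
time: 14.8
tool_pos: [0.5021, -0.319, 0.0895]
tool_rot: [0.0, 0.048, 0.999, -0.0]
contact_force: [0.6, 0.3, -2.3]
gripper_width: 0.322
grasp_force: 59.9
```

Run:
```python
from h import *
f=grab('side','side6'); P,R,s=pose(); print(P,s['contact_force'])
C=cloud(f); z=C[...,2]
C=cloud(grab('wrist','wrist6')); t=R.inv().apply(C.reshape(-1,3)-P).reshape(C.shape)
for v in (240,244,248,252,256,260): print(v,np.round(t[v,278]*1000,1),np.round(C[v,278],4))
for v in (224,226,228,230,232): print(v,np.round(C[v,278],4))
```

```text
[ 0.50212158 -0.31894186  0.08943843] [ 0.53295814  0.4152852  -0.89178287]
240 [24.7  0.1 -4. ] [ 0.4776 -0.3165  0.0935]
244 [ 25.5   0.  -10.5] [ 0.4767 -0.3165  0.1   ]
248 [ 25.   0. -13.] [ 0.4773 -0.3165  0.1025]
252 [ 24.4   0.  -15.4] [ 0.4778 -0.3166  0.1049]
256 [ 23.6   0.  -17. ] [ 0.4786 -0.3166  0.1065]
260 [ 23.1   0.  -19.3] [ 0.4791 -0.3167  0.1088]
224 [ 0.4829 -0.317   0.0555]
226 [ 0.4828 -0.317   0.059 ]
228 [ 0.4837 -0.3171  0.0595]
230 [ 0.4845 -0.3172  0.0599]
232 [ 0.485  -0.3172  0.0613]
```

Emit:
send_rows(
  steps=[
    {"translation": [0, 0, 0.03], "delta_rot": [0, 0, 0], "jaw": 2},
    {"translation": [0, 0, 0.06], "delta_rot": [0, 0, 0], "jaw": 2},
    {"translation": [0, 0, 0.09], "delta_rot": [0, 0, 0], "jaw": 2},
    {"translation": [0, 0, 0.12], "delta_rot": [0, 0, 0], "jaw": 2},
    {"translation": [0, 0, 0.12], "delta_rot": [0, 0, 0], "jaw": 2},
    {"translation": [0, 0, 0.12], "delta_rot": [0, 0, 0], "jaw": 2},
    {"translation": [0, 0, 0.12], "delta_rot": [0, 0, 0], "jaw": 2},
    {"translation": [0, 0, 0.12], "delta_rot": [0, 0, 0], "jaw": 2},
  ],
)

```text
time: 15.7
tool_pos: [0.5022, -0.319, 0.0891]
tool_rot: [0.0, 0.048, 0.999, -0.0]
contact_force: [-2.1, 1.6, 4.7]
gripper_width: 0.319
grasp_force: 60.8
```

Emit:
send_rows(
  steps=[
    {"translation": [0, 0, 0.03], "delta_rot": [0, 0, 0], "jaw": 2},
    {"translation": [0, 0, 0.06], "delta_rot": [0, 0, 0], "jaw": 2},
    {"translation": [0, 0, 0.09], "delta_rot": [0, 0, 0], "jaw": 2},
    {"translation": [0, 0, 0.12], "delta_rot": [0, 0, 0], "jaw": 2},
    {"translation": [0, 0, 0.12], "delta_rot": [0, 0, 0], "jaw": 2},
    {"translation": [0, 0, 0.12], "delta_rot": [0, 0, 0], "jaw": 2},
    {"translation": [0, 0, 0.12], "delta_rot": [0, 0, 0], "jaw": 2},
    {"translation": [0, 0, 0.12], "delta_rot": [0, 0, 0], "jaw": 2},
  ],
)

```text
time: 16.5
tool_pos: [0.5023, -0.319, 0.0891]
tool_rot: [-0.0, 0.048, 0.999, -0.0]
contact_force: [-5.2, 3.9, 11.1]
gripper_width: 0.322
grasp_force: 61.5
```

Position holds while force rises, after about 31 mm of travel: seated. I relax, open and rise.

Emit:
send_rows(
  steps=[
    {"translation": [0, 0, -0.15], "delta_rot": [0, 0, 0], "jaw": 2},
    {"translation": [0, 0, -0.15], "delta_rot": [0, 0, 0], "jaw": 2},
    {"translation": [0, 0, -0.15], "delta_rot": [0, 0, 0], "jaw": 5.5},
    {"translation": [0, 0, -0.15], "delta_rot": [0, 0, 0], "jaw": 5.5},
    {"translation": [0, 0, -0.15], "delta_rot": [0, 0, 0], "jaw": 5.5},
    {"translation": [0, 0, -0.15], "delta_rot": [0, 0, 0], "jaw": 5.5},
    {"translation": [0, 0, -0.15], "delta_rot": [0, 0, 0], "jaw": 5.5},
    {"translation": [0, 0, -0.15], "delta_rot": [0, 0, 0], "jaw": 5.5},
  ],
)

```text
time: 17.3
tool_pos: [0.5021, -0.3189, 0.0884]
tool_rot: [-0.0, 0.048, 0.999, 0.0]
contact_force: [1.0, -0.2, -0.0]
gripper_width: 0.646
grasp_force: 0.0
```

Emit:
send_rows(
  steps=[
    {"translation": [0, 0, -1], "delta_rot": [0, 0, 0], "jaw": 5.5},
    {"translation": [0, 0, -3], "delta_rot": [0, 0, 0], "jaw": 5.5},
    {"translation": [0, 0, -5], "delta_rot": [0, 0, 0], "jaw": 5.5},
    {"translation": [0, 0, -8], "delta_rot": [0, 0, 0], "jaw": 6},
    {"translation": [0, 0, -11], "delta_rot": [0, 0, 0], "jaw": 8},
    {"translation": [0, 0, -13], "delta_rot": [0, 0, 0], "jaw": 8},
    {"translation": [0, 0, -13], "delta_rot": [0, 0, 0], "jaw": 8},
    {"translation": [0, 0, -13], "delta_rot": [0, 0, 0], "jaw": 8},
  ],
)

```text
time: 18.1
tool_pos: [0.5022, -0.3189, 0.2189]
tool_rot: [0.0, 0.048, 0.999, -0.0]
contact_force: [0.6, -0.2, -1.5]
gripper_width: 0.937
grasp_force: 0.0
```

Run:
```python
from h import *
f=grab('wrist','wrist7'); C=cloud(f); z=C[...,2]
near=np.hypot(C[...,0]-.502,C[...,1]+.3187)<.04
m=near&(z>.112)&(z<.14); q=C[m]; print(m.sum(),z[near&(z<.15)].max(),cv2.minAreaRect((q[:,:2]*1000).astype(np.float32)),q.min(0),q.max(0))
m=(abs(z-.055)<.012)&(np.hypot(C[...,0]-.503,C[...,1]+.315)<.045); h=np.histogram(z[m],bins=np.arange(.050,.066,.001)); print(h[0])
```

```text
1528 0.12422895029115566 ((501.643798828125, -319.03070068359375), (20.015539169311523, 40.98434066772461), 84.4600830078125) [ 0.48065098 -0.32936732  0.11200841] [ 0.52212421 -0.30851054  0.12422895]
[   5   13  230 1106 1018  253   78   19   12   30   32   11    6    6
    6]
```

View pics/wrist7.png

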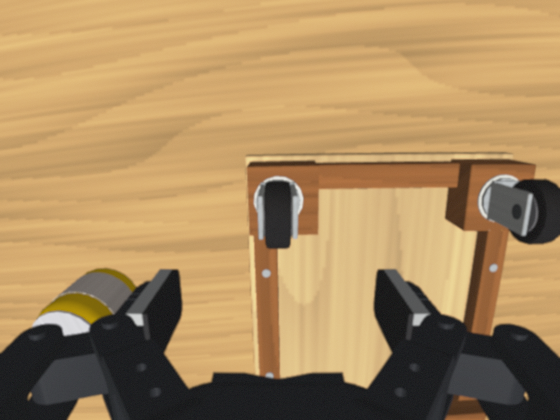

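The caster stands upright at (278,212), in line with the batten. Its wheel top is 124 mm high, so it is fully home, its yaw is about -0.097 rad, matching the base, and the fingers are clear.

```bash
python3 -c "
from plant import *
print(job_done())"
```

```text
the job is handed in; nothing more can be done
None
```

The caster is pressed home in the empty corner's socket (wheel top measured at 124 mm) and in line with the base's long sides; I released it and handed the job in about 18 s into the run, with no verdict returned.

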